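# Index the turret press to the next tool and lock it

## Task

The bench turret press has been left with its turret standing between two stations. Push the turret round until its detent clicks home with the tall slim-stemmed tool standing over the anvil, then swing the lock lever round until it is firmly tight (some 12 to 15 N at the knob), so that the turret is held. Never push the turret or the lever with more than 25 N, and leave the other things on the bench where they are.

Things in the scene. Friction and masses are not known exactly. Their poses are not given: they have to be found in the camera images.
- turret: Round turret of a green cast bench press, on a vertical axis, no end stops. Origin on the axis at its underside, 187 mm above the bench; z up; axes turn with it. Steel index ring 136 mm across (four V notches 90 degrees apart), green plate 126 mm across, its top at z = 30 mm. Stations 46 mm from the axis: tall tool at -x, hexagon-headed tool at -y, mushroom-headed tool at +x, empty hole at +y.
- turret_top (a point): On the turret's axis, on the plate's top face (217 mm above the bench). The centre nut rises 21 mm above it, the hexagon-headed tool 50 mm (25 mm thick), the mushroom-headed one 32 mm (29 mm thick). The turret starts 31 to 75 degrees short of the wanted click; the short way is anticlockwise seen from above. Between clicks it takes 2 to 4 N at the tool circle, up to 6 N at a notch's lip.
- tall_tool (a point): On the axis of the tall steel tool, 267 mm above the bench. Round body 25 mm across from 227 to 273 mm above the bench (32 mm lock ring below it), then a slim stem 10 mm across from 277 to 297 mm. Fixed in the turret, 46 mm from its axis: push on its round body. The station behind it (clockwise) is the empty one.
- anvil_top (a point): Centre of the top of the anvil cup (32 mm across) on the ram, below the working station and 114 mm above the bench. The cup floats on the ram and lies up to 4 mm off the station's true place in each direction, so it only roughly marks where the click comes.
- index_plunger (a joint): Detent plunger (black knob 15 mm across behind the turret), m: 0 with its roller home in a notch, 0.0024 riding on the rim between. At a notch the turret runs ahead up to 2 mm by itself; pushing on out of it takes 13 to 20 N at the tool circle, over 3 mm. So push slowly (10 mm/s), stop when the push, light till then, climbs past 8 or 9 N, and let go: the detent centres the turret.
- lock_lever: Lock lever on a vertical axis beside the turret, 101 mm from the turret's axis. Origin on its axis, 207 mm above the bench; z up. Its bar (13 mm wide, z = 11 to 21 mm) points to the knob, 80 mm out, 25 degrees clockwise of the body's +x. Swung clockwise seen from above, its eccentric drives a shoe on to the turret's rim. Slack at first: 1 to 3 N at the knob moves it. It stays where it is left.
- lever_knob (a point): Centre of the lever's black upright knob, 24 mm across and 34 mm tall, 246 mm above the bench, 80 mm from the lever's axis. Where the shoe bites is not marked: 0.15 to 1.1 rad clockwise of the start. From there the force climbs to 25 N within some 15 to 25 mm of knob travel. Pushed to 12 to 15 N the lever stays tight when let go.
- brake_shoe: Small brass block (30 by 14 by 14 mm) between the lever's eccentric and the turret's rim, pressed on the rim by the lever. Not to be handled.
- spare_tool: Steel tool 58 mm tall and up to 32 mm thick, standing on the bench before the press. Not part of the job. Origin under its foot.
- bush_a: Brass bush 26 mm across, 22 mm tall, on the bench before the press. Not part of the job.
- bush_b: Second brass bush like it. Not part of the job.
- wrench: Spanner 150 mm long lying on the right. Not part of the job.
- screwdriver: Screwdriver 200 mm long lying on the left. Not part of the job.
- wipes_tub: Yellow tub 90 mm across, 190 mm tall, standing on the left. Not part of the job.
- zip_case: Flat dark case 150 by 110 by 35 mm on the right. Not part of the job.
- pin_jar: Clear jar 60 mm across, 70 mm tall, at the back right. Not part of the job.

How it is judged:
By the outcome, as a careful person would: the job done as asked, in the order asked, and still so for the second after the job is handed in, with the robot touching nothing.
It also fails if it takes over 58 s, if anything falls off the work surface, if the arm or the gripper's body presses on something with over 40 N, if the wrist force passes 120 N, or if a joint passes its speed limit or range.

## Robot

A 7-joint arm with a two-finger parallel gripper is mounted at the origin on the work surface. World frame = base frame: x ahead of the robot, y to its left, z up, the work surface at z = 0. Lengths are in m, angles in degrees, forces in N, time in s.
With the tool pointing down it reaches from about 0.425 to 0.875 m from the base axis. Payload 4.7 kg.
Tool frame: the origin (TCP) lies midway between the tips of the shut fingers; the grasp point (between the pads) lies 19 mm behind it; z points along the fingers, y is the direction in which the jaws open and shut (so a half turn about z gives the same grasp; the last joint's range is limited). The gripper opens to 87 mm and grips with 3 to 60 N. Pads are 19 mm wide; open, the fingers measure 117 mm over their backs; the gripper's body (75 mm by 190 mm) begins 51 mm behind the grasp point.
Start: joints at [-72.531, 18.392, -4.016, 83.108, 1.295, 78.541, -3.26], TCP at [0.186, 0.623, 0.223] pointing down, gripper open.
Joint ranges: [-163.93, 163.93], [-17.29, 119.83], [-79.2, 71.16], [3.27, 140.29], [-89.18, 269.18], [5.43, 117.66], [-154.24, 154.24]. Speed limits (degrees/s): [147.25, 147.25, 180, 180, 180, 180, 180].

## Interface

Orientations are given as [roll, pitch, yaw] about the fixed x, y, z axes, in that order (R = Rz(yaw) Ry(pitch) Rx(roll)).
In Python, from cell import env gives the robot as it stands.
- The arm moves only by the tool apply_moves, never from a script. Its argument "targets" is a list of rows, each a list of 2 entries, a list of its own where there are three numbers: the shift along the world's x, y, z in mm, then the turn, a rotation vector about the world's x, y, z in rad. A call has 1 to 8 rows; each row is the pose to reach, as a shift and turn from the pose commanded when the call began; what a row does not reach only later rows make up. A row lasts 1/10 s, in which the tool goes at most 50 mm and 8.59 degrees, less where a joint would pass 70% of its speed; a pose out of reach is approached as far as the arm can. A call with a gripper value outside its range is refused whole. "hand" is the finger opening in mm, from 0 to 87, set as the call begins (left out, the last holds). The fingers move at their own pace and stop on an object; "squeeze" is the grip in N (left out, the last holds). Time passes only in rows, so rows that repeat a pose let the fingers close. It gives the time, the measured TCP pose, the force and the opening at its end, in the units of the state.
- env.get_obs(): the state, without advancing time (a new reading comes with each control period).
- env.read_camera(name): name is "scene" or "top"; returns a dict with "image" (480x640x3 uint8, red, green, blue), "camera_matrix" (3x3 intrinsics, pixels), "camera_from_world" (4x4, takes a point from world to camera coordinates). Camera axes: x right, y down, z forward; pixel columns grow to the right and rows downward; lengths in m; the calibration is good to about 2 mm. A picture is of the moment at which its call begins. There is no depth.
- env.sign_off(): hands the job in, once; it reports no verdict.
Trained networks look in a picture, given as the dict that the camera call returned (one of the last four; its "shot" number tells which), for a name from the list of things; names that differ only in an ending like _2 or _b are one class to them, and where a whole thing is asked for, a point or a joint stands for the part that bears it (a point fixed in the world has none). Each returns a list of dicts, best first, with "conf" (0 to 1); they miss things now and then, are a little off and sometimes report something else, mostly with a low value. They report only what shows in the picture. A call takes as long as a camera call.
- env.regions_of(picture, target): "region" (480x640 bool, what is visible of it) and "rect" ([left, top, right, bottom] in pixels, round what is visible of it).
The state is a dict: "time_s": time; "qpos": joint angles; "joint_velocities": joint speeds; "effort": joint torques, N m; "tool_pos": TCP position; "tool_rot": TCP orientation; "force": force on the tool from outside, world axes, zero at the start; "wrist_torque": the same for the moment, N m; "grip_width": finger opening in m.
Only numpy, scipy, OpenCV 4.12 (cv2) and the standard library are available. Lean on these libraries where they do the work, as an engineer would, in place of code of your own. Each camera call takes 0.05 s, during which the arm holds its last target. There are 200 camera calls.

## Working session

There is one attempt and no reset: what is moved stays moved. The work goes in short steps, Python scripts to look and compute and a tool call to move; the robot and the scene stay as the last step left them, time stands still between calls to the robot, and variables do not carry over. Pictures are saved under pics/ and viewed, about 8 in all and at most 12, crops included, and the job is handed in when it is done.

Besides the shell and the picture viewer there is one more tool, called after ">>>" by a JSON object that holds its "fn" and its "kwargs". apply_moves: Moves the arm, as the interface text tells. Its arguments: {"type":"object","properties":{"targets":{"type":"array","items":{"type":"array"}},"hand":{"type":"number"},"squeeze":{"type":"number"}},"required":["targets"]}

```bash
ls; mkdir -p pics
cat > h.py <<'E'
import numpy as np, cv2
from cell import env
def pix(p,pt):
    c=p["camera_from_world"]@np.append(pt,1); q=p["camera_matrix"]@c[:3]; return q[:2]/q[2]
def atz(p,uv,z):
    T=p["camera_from_world"];R=T[:3,:3];o=-R.T@T[:3,3]
    d=R.T@np.linalg.solve(p["camera_matrix"],[uv[0],uv[1],1]); return o+d*(z-o[2])/d[2]
def save(p,n,crop=None,s=1):
    im=p["image"][...,::-1]
    if crop: l,t,r,b=crop; im=im[t:b,l:r]
    cv2.imwrite("pics/"+n,cv2.resize(im,None,fx=s,fy=s,interpolation=cv2.INTER_CUBIC))
E
python3 - <<'E'
from h import *
for n in("scene","top"):
    p=env.read_camera(n); save(p,n+"0.png")
    T=p["camera_from_world"];print(n,(-T[:3,:3].T@T[:3,3]).round(3),T[:3,:3].round(2).tolist(),p["camera_matrix"][0,0])
    for t in("turret","tall_tool","anvil_top","lock_lever","lever_knob","index_plunger","brake_shoe"):
        try:
            for r in env.regions_of(p,t)[:2]:
                m=r["region"];ys,xs=np.nonzero(m);print(t,round(r["conf"],2),np.round(r["rect"]),xs.mean().round(1),ys.mean().round(1),m.sum())
        except Exception as e: print(t,e)
print(env.get_obs())
E
```

```text
pics
scene [ 1.378 -0.035  0.847] [[0.0, 1.0, 0.02], [0.62, 0.02, -0.79], [-0.79, 0.02, -0.62]] 460.5744971224644
turret 0.71 [293. 183. 347. 249.] 318.0 222.1 2004
turret 0.45 [431. 279. 498. 317.] 472.4 300.7 514
tall_tool 0.89 [291. 181. 350. 248.] 317.9 222.2 2103
anvil_top 0.54 [294. 254. 309. 266.] 301.7 259.9 161
lock_lever 0.95 [327. 229. 383. 259.] 352.2 244.3 696
lever_knob 0.89 [326. 229. 384. 259.] 351.7 245.2 683
lever_knob 0.7 [166. 308. 201. 348.] 183.1 328.5 970
brake_shoe 0.49 [428. 276. 498. 316.] 475.3 301.6 437
top [ 0.319 -0.031  1.192] [[0.15, -0.99, -0.0], [-0.97, -0.15, -0.2], [0.2, 0.03, -0.98]] 445.297058754679
turret 0.93 [302. 217. 363. 280.] 332.8 247.9 2831
tall_tool 0.71 [299. 215. 365. 278.] 332.6 247.7 2871
tall_tool 0.26 [391. 238. 395. 247.] 392.8 241.6 37
lock_lever 0.92 [284. 183. 337. 209.] 311.2 198.1 533
lever_knob 0.89 [284. 184. 337. 211.] 311.2 198.1 579
index_plunger 0.47 [277. 256. 304. 264.] 285.0 258.9 66
brake_shoe 0.52 [316. 211. 333. 219.] 324.0 214.1 82
{'time_s': 0.8, 'qpos': array([-72.53130407,  18.38913875,  -4.01615914,  83.10665405,
         1.29312651,  78.53967973,  -3.25944841]), 'joint_velocities': array([ 0.00562007, -0.01900889, -0.04465144, -0.09792487, -0.01956866,
        0.02655574, -0.02629817]), 'effort': array([ 3.23628938e-04, -4.91039765e+01, -4.03006654e-01, -3.12758553e+01,
       -6.38054218e-02,  3.34550848e-02,  7.60052767e-07]), 'tool_pos': array([0.18638468, 0.62274249, 0.22262599]), 'tool_rot': array([1.79990448e+02, 8.01228878e-04, 1.63340316e+02]), 'force': array([-0.39110416, -0.42405753,  0.4329911 ]), 'wrist_torque': array([ 0.01971417, -0.014546  , -0.00676195]), 'grip_width': 0.08703797389676397}
```

View crops.

Run:
```python
import cv2,numpy as np
a=cv2.imread("pics/scene0.png")[160:290,240:410];b=cv2.imread("pics/top0.png")[165:295,250:420]
a=cv2.resize(a,None,fx=4.6,fy=4.6,interpolation=cv2.INTER_CUBIC);b=cv2.resize(b,None,fx=4.6,fy=4.6,interpolation=cv2.INTER_CUBIC)
cv2.imwrite("pics/ca.png",a);cv2.imwrite("pics/cb.png",b)
```

```text
(no output)
```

View pics/ca.png

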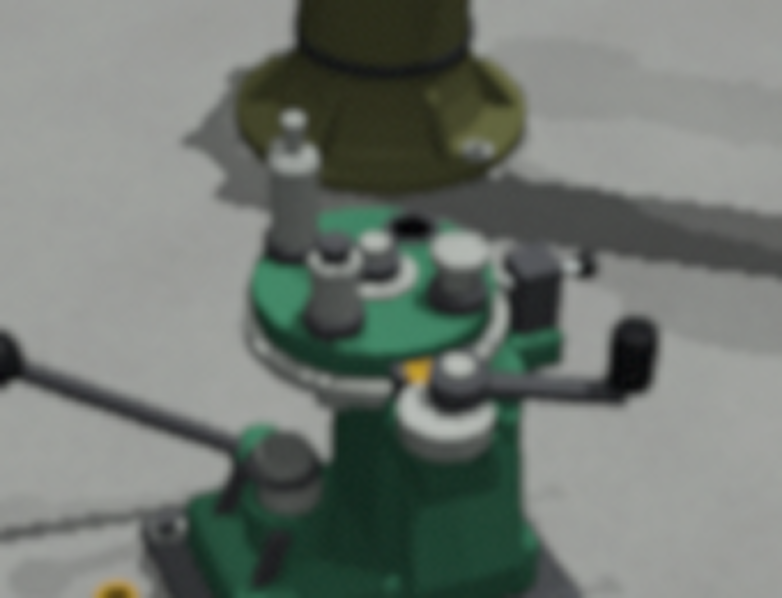

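View pics/cb.png

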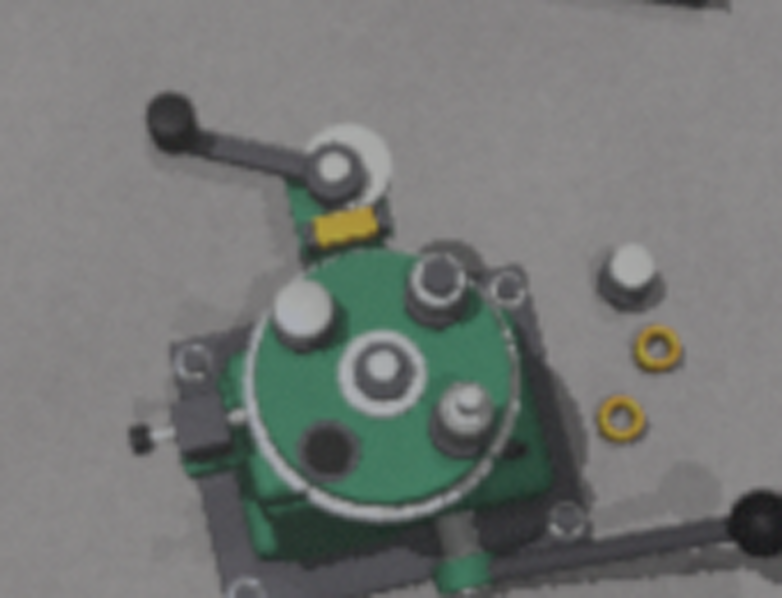

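View pics/scene0.png

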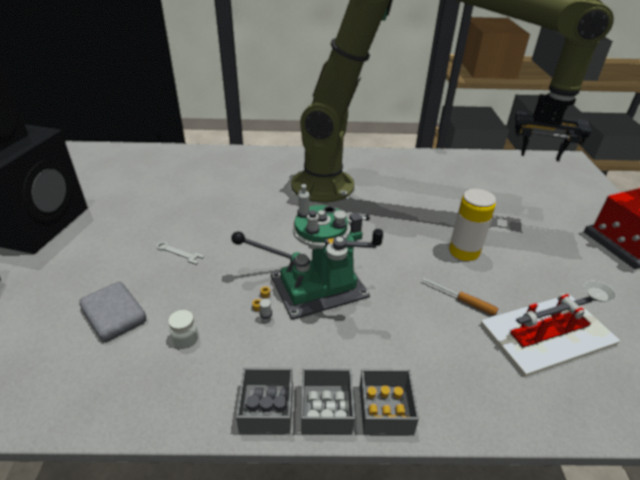

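Run:
```python
from h import *
s=env.read_camera("scene");t=env.read_camera("top")
A=lambda x,y:(240+x/4.6,160+y/4.6)
B=lambda x,y:(250+x/4.6,165+y/4.6)
c=atz(t,B(382,365),.238);print("nut",c,atz(s,A(377,240),.238))
print("plate",atz(t,B(383,378),.217))
tt=atz(t,B(468,398),.297);print("tall",tt,atz(s,A(293,120),.297))
an=atz(s,A(288,452),.114);print("anvil",an)
lv=atz(t,B(335,166),.232);print("leveraxis",lv,atz(s,A(461,362),.232))
k=atz(t,B(171,122),.263);print("knob",k,atz(s,A(635,328),.263))
print("mush",atz(t,B(303,306),.249),"hex",atz(t,B(440,275),.267),"hole",atz(t,B(330,449),.217))
print("plunger",atz(t,B(142,438),.20))
for n,v in(("tall",tt),("an",an),("lev",lv),("knob-lev",k-lv+c),("plunger",atz(t,B(142,438),.20)),("mush",atz(t,B(303,306),.249)),("hex",atz(t,B(440,275),.267)),("hole",atz(t,B(330,449),.217))):
    d=v-c;print(n,np.hypot(*d[:2]).round(4),np.degrees(np.arctan2(d[1],d[0])).round(1))
```

```text
nut [ 0.50796401 -0.01369488  0.238     ] [ 0.50593592 -0.01171865  0.238     ]
plate [ 0.50584284 -0.01476217  0.217     ]
tall [ 0.48741995 -0.05475693  0.297     ] [ 0.48898406 -0.05434015  0.297     ]
anvil [ 0.52563536 -0.05581323  0.114     ]
leveraxis [0.60338571 0.02405171 0.232     ] [0.59624392 0.02720161 0.232     ]
knob [0.60369326 0.10248501 0.263     ] [0.60852498 0.10476802 0.263     ]
mush [0.52811316 0.02726263 0.249     ] hex [ 0.54850556 -0.03438418  0.267     ] hole [0.46753275 0.00516531 0.217     ]
plunger [0.46128914 0.09772332 0.2       ]
tall 0.0459 -116.6
an 0.0457 -67.2
lev 0.1026 21.6
knob-lev 0.0784 89.8
plunger 0.1208 112.7
mush 0.0456 63.8
hex 0.0455 -27.0
hole 0.0446 155.0
```

Run:
```python
from h import *
s=env.read_camera("scene");t=env.read_camera("top")
def ray(p,uv): 
    a=atz(p,uv,0);b=atz(p,uv,.4);return a,(b-a)/np.linalg.norm(b-a)
def tri(u,v):
    a,d=ray(s,u);b,e=ray(t,v);k=np.linalg.lstsq(np.c_[d,-e],b-a,rcond=None)[0];return (a+d*k[0]+b+e*k[1])/2,np.linalg.norm(a+d*k[0]-b-e*k[1])
print("ball",tri((238,238),(250+762/4.6,165+522/4.6)))
print("tub",atz(s,(478,195),.19))
print(env.get_obs()["time_s"])
```

```text
ball (array([ 0.47667823, -0.2181629 ,  0.13522066]), np.float64(0.0009341294749560478))
tub [0.34547021 0.406287   0.19      ]
1.0
```

>>> {"fn": "apply_moves", "kwargs": {"targets": [[[0, 0, 50], [0, 0, 0]], [[0, 0, 100], [0, 0, 0.1]], [[35, -35, 140], [0, 0, 0.2]], [[70, -70, 147], [0, 0, 0.29]], [[105, -105, 147], [0, 0, 0.29]], [[140, -140, 147], [0, 0, 0.29]], [[175, -175, 147], [0, 0, 0.29]], [[205, -215, 147], [0, 0, 0.29]]], "hand": 0}}

```text
time_s: 1.8
tool_pos: [0.3866, 0.4141, 0.3696]
tool_rot: [180.0, 0.0, 179.9]
force: [-0.2, 1.1, -0.6]
grip_width: 0.0307
```

>>> {"fn": "apply_moves", "kwargs": {"targets": [[[20, -45, 0], [0, 0, 0]], [[40, -90, 0], [0, 0, 0]], [[47, -139, 0], [0, 0, 0]], [[47, -188, 0], [0, 0, 0]], [[47, -237, 0], [0, 0, 0]], [[47, -286, 0], [0, 0, 0]], [[47, -335, 0], [0, 0, 0]], [[47, -384, 0], [0, 0, 0]]]}}

```text
time_s: 2.6
tool_pos: [0.4317, 0.0296, 0.3699]
tool_rot: [180.0, 0.1, 180.0]
force: [1.6, -0.3, -0.8]
grip_width: 0.0002
```

>>> {"fn": "apply_moves", "kwargs": {"targets": [[[0, -45, 0], [0, 0, 0]], [[0, -80, 0], [0, 0, 0]], [[0, -81, -35], [0, 0, 0]], [[0, -81, -75], [0, 0, 0]], [[0, -81, -110], [0, 0, 0]], [[0, -81, -124], [0, 0, 0]], [[0, -81, -124], [0, 0, 0]], [[0, -81, -124], [0, 0, 0]]]}}

```text
time_s: 3.4
tool_pos: [0.4329, -0.0493, 0.2471]
tool_rot: [180.0, 0.1, 180.0]
force: [-0.0, 0.0, 0.4]
grip_width: 0.0005
```

>>> {"fn": "apply_moves", "kwargs": {"targets": [[[6, -4, -1], [0, 0, 0]], [[12, -8, -1], [0, 0, 0]], [[17, -8, -1], [0, 0, 0]], [[21, -8, -1], [0, 0, 0]], [[23, -8, -1], [0, 0, 0]], [[24, -8, -1], [0, 0, 0]]]}}

```text
time_s: 4.0
tool_pos: [0.4563, -0.0572, 0.2445]
tool_rot: [-180.0, -0.0, 180.0]
force: [-0.7, 0.4, 0.7]
grip_width: 0.0
```

>>> {"fn": "apply_moves", "kwargs": {"targets": [[[1, 0, 0], [0, 0, 0]], [[2, 0, 0], [0, 0, 0]], [[3, 0, 0], [0, 0, 0]], [[4, 0, 0], [0, 0, 0]], [[5, 0, 0], [0, 0, 0]], [[6, 0, 0], [0, 0, 0]], [[7, 0, 0], [0, 0, 0]], [[8, 0, 0], [0, 0, 0]]]}}

```text
time_s: 4.8
tool_pos: [0.4642, -0.0573, 0.2446]
tool_rot: [180.0, 0.0, 180.0]
force: [1.1, -0.5, 0.4]
grip_width: 0.0006
```

>>> {"fn": "apply_moves", "kwargs": {"targets": [[[1, 0, 0], [0, 0, 0]], [[2, 0, 0], [0, 0, 0]], [[3, 0, 0], [0, 0, 0]], [[4, 0, 0], [0, 0, 0]], [[5, 0, 0], [0, 0, 0]], [[6, 0, 0], [0, 0, 0]], [[7, 0, 0], [0, 0, 0]], [[8, 0, 0], [0, 0, 0]]]}}

```text
time_s: 5.6
tool_pos: [0.4703, -0.0584, 0.2439]
tool_rot: [-179.9, -0.3, 179.9]
force: [-5.4, -1.8, 1.0]
grip_width: 0.0006
```

>>> {"fn": "apply_moves", "kwargs": {"targets": [[[1, 0, 0], [0, 0, 0]], [[2, 0, 0], [0, 0, 0]], [[3, 0, 0], [0, 0, 0]], [[4, 0, 0], [0, 0, 0]], [[5, 0, 0], [0, 0, 0]], [[6, 0, 0], [0, 0, 0]], [[7, 0, 0], [0, 0, 0]], [[8, 0, 0], [0, 0, 0]]]}}

```text
time_s: 6.4
tool_pos: [0.4781, -0.0592, 0.2436]
tool_rot: [-179.9, -0.3, 179.9]
force: [-5.4, -2.9, 0.0]
grip_width: 0.0005
```

>>> {"fn": "apply_moves", "kwargs": {"targets": [[[1, 0, 0], [0, 0, 0]], [[2, 0, 0], [0, 0, 0]], [[3, 0, 0], [0, 0, 0]], [[4, 0, 0], [0, 0, 0]], [[5, 0, 0], [0, 0, 0]], [[6, 0, 0], [0, 0, 0]], [[7, 0, 0], [0, 0, 0]], [[8, 0, 0], [0, 0, 0]]]}}

```text
time_s: 7.2
tool_pos: [0.4864, -0.0596, 0.2437]
tool_rot: [-179.8, -0.2, 179.8]
force: [-4.2, -4.2, -0.3]
grip_width: 0.0007
```

>>> {"fn": "apply_moves", "kwargs": {"targets": [[[1, 0, 0], [0, 0, 0]], [[2, 0, 0], [0, 0, 0]], [[3, 0, 0], [0, 0, 0]], [[4, 0, 0], [0, 0, 0]], [[5, 0, 0], [0, 0, 0]], [[6, 0, 0], [0, 0, 0]]]}}

```text
time_s: 7.8
tool_pos: [0.4924, -0.0592, 0.2437]
tool_rot: [-179.9, -0.2, 179.9]
force: [-4.5, -2.8, -0.4]
grip_width: 0.0001
```

Now small calls near the notch.

>>> {"fn": "apply_moves", "kwargs": {"targets": [[[1, 0, 0], [0, 0, 0]], [[2, 0, 0], [0, 0, 0]]]}}

```text
time_s: 8.0
tool_pos: [0.495, -0.0586, 0.2439]
tool_rot: [-179.9, -0.2, 179.9]
force: [-3.9, -3.2, -0.8]
grip_width: 0.0007
```

>>> {"fn": "apply_moves", "kwargs": {"targets": [[[1, 0, 0], [0, 0, 0]], [[2, 0, 0], [0, 0, 0]]]}}

```text
time_s: 8.2
tool_pos: [0.4969, -0.0583, 0.2439]
tool_rot: [-179.9, -0.2, 179.9]
force: [-5.1, -3.2, -0.9]
grip_width: 0.0004
```

>>> {"fn": "apply_moves", "kwargs": {"targets": [[[1, 0, 0], [0, 0, 0]]]}}

```text
time_s: 8.3
tool_pos: [0.4979, -0.0581, 0.2439]
tool_rot: [-179.9, -0.2, 179.9]
force: [-5.1, -2.5, 0.7]
grip_width: 0.0002
```

>>> {"fn": "apply_moves", "kwargs": {"targets": [[[1, 0, 0], [0, 0, 0]]]}}

```text
time_s: 8.4
tool_pos: [0.4987, -0.0579, 0.2439]
tool_rot: [-180.0, -0.2, 179.9]
force: [-5.4, -1.2, -0.2]
grip_width: 0.0003
```

>>> {"fn": "apply_moves", "kwargs": {"targets": [[[1, 0, 0], [0, 0, 0]]]}}

```text
time_s: 8.5
tool_pos: [0.4998, -0.0578, 0.2439]
tool_rot: [-180.0, -0.2, 179.9]
force: [-4.1, -1.2, -0.2]
grip_width: 0.0005
```

>>> {"fn": "apply_moves", "kwargs": {"targets": [[[1, 0, 0], [0, 0, 0]]]}}

```text
time_s: 8.6
tool_pos: [0.5023, -0.0571, 0.2443]
tool_rot: [180.0, 0.0, 180.0]
force: [-3.7, -0.3, -0.6]
grip_width: 0.0005
```

>>> {"fn": "apply_moves", "kwargs": {"targets": [[[1, 0, 0], [0, 0, 0]]]}}

```text
time_s: 8.7
tool_pos: [0.5024, -0.0572, 0.2443]
tool_rot: [180.0, -0.1, 180.0]
force: [-6.5, -0.7, 1.2]
grip_width: 0.0003
```

>>> {"fn": "apply_moves", "kwargs": {"targets": [[[1, 0, 0], [0, 0, 0]]]}}

```text
time_s: 8.8
tool_pos: [0.5025, -0.0571, 0.2442]
tool_rot: [180.0, -0.2, 180.0]
force: [-9.7, -0.0, 2.8]
grip_width: 0.0006
```

>>> {"fn": "apply_moves", "kwargs": {"targets": [[[-4, 0, 0], [0, 0, 0]], [[-10, 0, 0], [0, 0, 0]], [[-25, 0, 0], [0, 0, 0]], [[-45, 0, 0], [0, 0, 0]], [[-45, 0, 45], [0, 0, 0]], [[-45, 30, 85], [0, 0, 0]], [[-45, 75, 86], [0, 0, 0]], [[-45, 120, 86], [0, 0, 0]]]}}

```text
time_s: 9.6
tool_pos: [0.4602, 0.0642, 0.3331]
tool_rot: [179.8, 0.4, 179.9]
force: [1.0, 0.8, -1.0]
grip_width: 0.0006
```

>>> {"fn": "apply_moves", "kwargs": {"targets": [[[0, 45, 0], [0, 0, 0]], [[0, 90, 0], [0, 0, 0]], [[0, 135, 0], [0, 0, 0]], [[0, 180, 0], [0, 0, 0]], [[0, 180, 0], [0, 0, 0]], [[0, 180, 0], [0, 0, 0]]]}}

```text
time_s: 10.2
tool_pos: [0.4589, 0.244, 0.3305]
tool_rot: [-180.0, 0.1, -179.9]
force: [1.1, -1.1, -0.8]
grip_width: 0.0004
```

Run:
```python
from h import *
s=env.read_camera("scene");t=env.read_camera("top")
a=cv2.resize(s["image"][160:290,240:410,::-1],None,fx=3,fy=4,interpolation=2);b=cv2.resize(t["image"][165:295,265:398,::-1],None,fx=4/4*2,fy=4,interpolation=2)
save(t,"t1.png",(250,165,420,295),4.6);save(s,"s1.png",(240,160,410,290),4.6)
print(env.get_obs()["time_s"],env.get_obs()["force"],env.get_obs()["tool_pos"])
```

```text
10.3 [-0.56021483  0.14819661  0.64508757] [0.45962958 0.24164058 0.33095692]
```

View pics/t1.png

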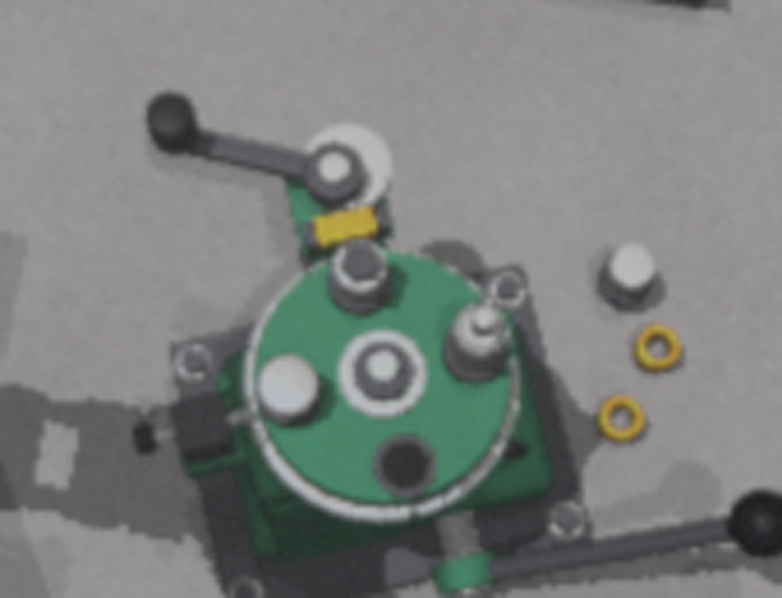

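Run:
```python
from h import *
s=env.read_camera("scene");t=env.read_camera("top")
B=lambda x,y:(250+x/4.6,165+y/4.6)
c=atz(t,B(382,365),.238)
for n,uv,z in(("tall",(486,318),.297),("mush",(288,385),.249),("hex",(360,267),.267),("hole",(404,464),.217),("pl",(147,437),.2)):
    v=atz(t,B(*uv),z);d=(v-c)[:2];print(n,v[:2].round(4),np.hypot(*d).round(4),np.degrees(np.arctan2(d[1],d[0])).round(1))
print("knob",atz(t,B(170,116),.263),"lev",atz(t,B(335,165),.232))
r=env.regions_of(s,"anvil_top")
for q in r[:1]: print(q["conf"],q["rect"])
```

```text
tall [ 0.5247 -0.0575] 0.0469 -69.1
mush [0.4896 0.0282] 0.0457 113.7
hex [0.5466 0.0029] 0.042 23.3
hole [ 0.4658 -0.0311] 0.0456 -157.6
pl [0.4622 0.0954] 0.1183 112.8
knob [0.60655075 0.10346609 0.263     ] lev [0.60388673 0.02413094 0.232     ]
0.57 [295.2, 253.8, 310.9, 266.7]
```

>>> {"fn": "apply_moves", "kwargs": {"targets": [[[28, -37, 0], [0, 0, 0]], [[56, -74, 0], [0, 0, 0]], [[84, -111, 0], [0, 0, 0]], [[105, -138, -10], [0, 0, 0]], [[105, -138, -50], [0, 0, 0]], [[105, -138, -85], [0, 0, 0]], [[105, -138, -94], [0, 0, 0]], [[105, -138, -94], [0, 0, 0]]]}}

```text
time_s: 11.25
tool_pos: [0.5633, 0.1041, 0.2358]
tool_rot: [-180.0, -0.1, 179.9]
force: [0.5, 0.9, 0.3]
grip_width: 0.0004
```

>>> {"fn": "apply_moves", "kwargs": {"targets": [[[3, 0, 0], [0, 0, 0]], [[6, 0, 0], [0, 0, 0]], [[9, 0, 0], [0, 0, 0]], [[12, 0, 0], [0, 0, 0]], [[14, 0, 0], [0, 0, 0]], [[16, 0, 0], [0, 0, 0]], [[17, 0, 0], [0, 0, 0]], [[17, 0, 0], [0, 0, 0]]]}}

```text
time_s: 12.05
tool_pos: [0.5812, 0.1047, 0.2365]
tool_rot: [-180.0, -0.0, 179.9]
force: [-0.0, -0.3, -1.0]
grip_width: 0.0003
```

>>> {"fn": "apply_moves", "kwargs": {"targets": [[[1.6, 0.4, 0], [0, 0, -0.02]], [[3.2, 0.8, 0], [0, 0, -0.04]], [[4.8, 1.1, 0], [0, 0, -0.06]], [[6.4, 1.4, 0], [0, 0, -0.08]], [[8.0, 1.7, 0], [0, 0, -0.1]]]}}

```text
time_s: 12.55
tool_pos: [0.5889, 0.1065, 0.2365]
tool_rot: [-180.0, -0.0, 174.1]
force: [-1.0, -0.5, 0.1]
grip_width: 0.0004
```

Run:
```python
import numpy as np
r=np.array([-21,79.5])
for p0 in np.arange(.1,1.6,.1):
    R=lambda p:np.array([[np.cos(p),np.sin(p)],[-np.sin(p),np.cos(p)]])@r
    print(round(p0,2),[list((R(p0+k*.02)-R(p0)).round(1)) for k in range(1,6)])
```

```text
0.1 [[np.float64(1.6), np.float64(0.2)], [np.float64(3.3), np.float64(0.5)], [np.float64(4.9), np.float64(0.6)], [np.float64(6.5), np.float64(0.8)], [np.float64(8.2), np.float64(0.9)]]
0.2 [[np.float64(1.6), np.float64(0.1)], [np.float64(3.3), np.float64(0.1)], [np.float64(4.9), np.float64(0.1)], [np.float64(6.6), np.float64(0.1)], [np.float64(8.2), np.float64(0.1)]]
0.3 [[np.float64(1.6), np.float64(-0.1)], [np.float64(3.3), np.float64(-0.2)], [np.float64(4.9), np.float64(-0.4)], [np.float64(6.6), np.float64(-0.5)], [np.float64(8.2), np.float64(-0.8)]]
0.4 [[np.float64(1.6), np.float64(-0.2)], [np.float64(3.2), np.float64(-0.5)], [np.float64(4.9), np.float64(-0.8)], [np.float64(6.5), np.float64(-1.2)], [np.float64(8.1), np.float64(-1.6)]]
0.5 [[np.float64(1.6), np.float64(-0.4)], [np.float64(3.2), np.float64(-0.9)], [np.float64(4.8), np.float64(-1.3)], [np.float64(6.3), np.float64(-1.8)], [np.float64(7.9), np.float64(-2.4)]]
0.6 [[np.float64(1.5), np.float64(-0.6)], [np.float64(3.1), np.float64(-1.2)], [np.float64(4.6), np.float64(-1.8)], [np.float64(6.1), np.float64(-2.4)], [np.flo
[... 1039 characters left out ...]
 np.float64(-2.7)], [np.float64(2.8), np.float64(-4.1)], [np.float64(3.7), np.float64(-5.5)], [np.float64(4.5), np.float64(-6.9)]]
1.3 [[np.float64(0.8), np.float64(-1.4)], [np.float64(1.6), np.float64(-2.9)], [np.float64(2.4), np.float64(-4.3)], [np.float64(3.1), np.float64(-5.8)], [np.float64(3.8), np.float64(-7.3)]]
1.4 [[np.float64(0.7), np.float64(-1.5)], [np.float64(1.3), np.float64(-3.0)], [np.float64(1.9), np.float64(-4.5)], [np.float64(2.5), np.float64(-6.1)], [np.float64(3.0), np.float64(-7.6)]]
1.5 [[np.float64(0.5), np.float64(-1.6)], [np.float64(1.0), np.float64(-3.1)], [np.float64(1.5), np.float64(-4.7)], [np.float64(1.9), np.float64(-6.3)], [np.float64(2.3), np.float64(-7.9)]]
```

>>> {"fn": "apply_moves", "kwargs": {"targets": [[[1.6, 0.2, 0], [0, 0, -0.02]], [[3.3, 0.5, 0], [0, 0, -0.04]], [[4.9, 0.6, 0], [0, 0, -0.06]], [[6.5, 0.8, 0], [0, 0, -0.08]], [[8.2, 0.9, 0], [0, 0, -0.1]]]}}

```text
time_s: 13.05
tool_pos: [0.5974, 0.1073, 0.2365]
tool_rot: [-180.0, -0.0, 168.4]
force: [-1.8, -0.1, 0.6]
grip_width: 0.0008
```

>>> {"fn": "apply_moves", "kwargs": {"targets": [[[1.6, 0.1, 0], [0, 0, -0.02]], [[3.3, 0.1, 0], [0, 0, -0.04]], [[4.9, 0.1, 0], [0, 0, -0.06]], [[6.6, 0.1, 0], [0, 0, -0.08]], [[8.2, 0.1, 0], [0, 0, -0.1]]]}}

```text
time_s: 13.55
tool_pos: [0.6056, 0.1074, 0.2365]
tool_rot: [-180.0, -0.0, 162.7]
force: [-2.1, 0.1, -0.1]
grip_width: 0.0006
```

>>> {"fn": "apply_moves", "kwargs": {"targets": [[[1.6, -0.1, 0], [0, 0, -0.02]], [[3.3, -0.2, 0], [0, 0, -0.04]], [[4.9, -0.4, 0], [0, 0, -0.06]], [[6.6, -0.5, 0], [0, 0, -0.08]], [[8.2, -0.8, 0], [0, 0, -0.1]]]}}

```text
time_s: 14.05
tool_pos: [0.6138, 0.1066, 0.2365]
tool_rot: [180.0, -0.0, 156.9]
force: [-1.8, 0.8, -0.1]
grip_width: 0.0004
```

>>> {"fn": "apply_moves", "kwargs": {"targets": [[[1.6, -0.2, 0], [0, 0, -0.02]], [[3.2, -0.5, 0], [0, 0, -0.04]], [[4.9, -0.8, 0], [0, 0, -0.06]], [[6.5, -1.2, 0], [0, 0, -0.08]], [[8.1, -1.6, 0], [0, 0, -0.1]]]}}

```text
time_s: 14.55
tool_pos: [0.6219, 0.105, 0.2365]
tool_rot: [180.0, -0.0, 151.2]
force: [-2.7, -1.0, -0.3]
grip_width: 0.0005
```

>>> {"fn": "apply_moves", "kwargs": {"targets": [[[1.6, -0.4, 0], [0, 0, -0.02]], [[3.2, -0.9, 0], [0, 0, -0.04]], [[4.8, -1.3, 0], [0, 0, -0.06]], [[6.3, -1.8, 0], [0, 0, -0.08]], [[7.9, -2.4, 0], [0, 0, -0.1]]]}}

```text
time_s: 15.05
tool_pos: [0.6298, 0.1026, 0.2366]
tool_rot: [180.0, -0.0, 145.5]
force: [-2.3, 0.6, -0.4]
grip_width: 0.0004
```

>>> {"fn": "apply_moves", "kwargs": {"targets": [[[1.5, -0.6, 0], [0, 0, -0.02]], [[3.1, -1.2, 0], [0, 0, -0.04]], [[4.6, -1.8, 0], [0, 0, -0.06]]]}}

```text
time_s: 15.35
tool_pos: [0.6344, 0.1008, 0.2366]
tool_rot: [180.0, 0.0, 142.0]
force: [-2.3, -0.2, -0.1]
grip_width: 0.0003
```

>>> {"fn": "apply_moves", "kwargs": {"targets": [[[1.5, -0.7, 0], [0, 0, -0.02]], [[3.0, -1.4, 0], [0, 0, -0.04]], [[4.5, -2.1, 0], [0, 0, -0.06]], [[5.9, -2.9, 0], [0, 0, -0.08]], [[7.3, -3.7, 0], [0, 0, -0.1]]]}}

```text
time_s: 15.85
tool_pos: [0.6417, 0.0972, 0.2366]
tool_rot: [180.0, -0.0, 136.3]
force: [-1.2, 0.5, -0.3]
grip_width: 0.0004
```

>>> {"fn": "apply_moves", "kwargs": {"targets": [[[1.4, -0.8, 0], [0, 0, -0.02]], [[2.9, -1.7, 0], [0, 0, -0.04]], [[4.2, -2.6, 0], [0, 0, -0.06]]]}}

```text
time_s: 16.15
tool_pos: [0.646, 0.0947, 0.2366]
tool_rot: [180.0, -0.0, 132.9]
force: [-1.9, 1.9, -0.1]
grip_width: 0.0003
```

>>> {"fn": "apply_moves", "kwargs": {"targets": [[[1.4, -0.9, 0], [0, 0, -0.02]], [[2.7, -1.8, 0], [0, 0, -0.04]], [[4.1, -2.8, 0], [0, 0, -0.06]], [[5.4, -3.7, 0], [0, 0, -0.08]], [[6.7, -4.7, 0], [0, 0, -0.1]]]}}

```text
time_s: 16.65
tool_pos: [0.6527, 0.0899, 0.2366]
tool_rot: [180.0, -0.0, 127.2]
force: [-1.0, 1.0, 0.9]
grip_width: 0.0004
```

>>> {"fn": "apply_moves", "kwargs": {"targets": [[[1.3, -1.0, 0], [0, 0, -0.02]], [[2.6, -2.1, 0], [0, 0, -0.04]], [[3.8, -3.1, 0], [0, 0, -0.06]], [[5.0, -4.2, 0], [0, 0, -0.08]]]}}

```text
time_s: 17.05
tool_pos: [0.6575, 0.0858, 0.2366]
tool_rot: [180.0, -0.0, 122.6]
force: [-1.1, 1.7, 0.9]
grip_width: 0.0006
```

>>> {"fn": "apply_moves", "kwargs": {"targets": [[[1.2, -1.1, 0], [0, 0, -0.02]], [[2.4, -2.3, 0], [0, 0, -0.04]], [[3.5, -3.4, 0], [0, 0, -0.06]], [[4.7, -4.6, 0], [0, 0, -0.08]], [[5.8, -5.8, 0], [0, 0, -0.1]]]}}

```text
time_s: 17.55
tool_pos: [0.662, 0.0822, 0.2365]
tool_rot: [-179.9, -0.2, 117.0]
force: [-5.8, 6.1, 1.6]
grip_width: 0.0004
```

>>> {"fn": "apply_moves", "kwargs": {"targets": [[[1.1, -1.2, 0], [0, 0, -0.02]], [[2.1, -2.5, 0], [0, 0, -0.04]], [[3.2, -3.8, 0], [0, 0, -0.06]]]}}

```text
time_s: 17.85
tool_pos: [0.6644, 0.0804, 0.2364]
tool_rot: [-179.9, -0.4, 113.6]
force: [-8.2, 7.8, 2.1]
grip_width: 0.0003
```

>>> {"fn": "apply_moves", "kwargs": {"targets": [[[1.0, -1.2, 0], [0, 0, -0.02]], [[2.0, -2.5, 0], [0, 0, -0.04]], [[2.0, -2.5, 0], [0, 0, -0.04]]]}}

```text
time_s: 18.15
tool_pos: [0.6662, 0.0788, 0.2363]
tool_rot: [-179.9, -0.5, 111.4]
force: [-7.4, 9.3, 2.3]
grip_width: 0.0004
```

Run:
```python
from h import *
F=[]
for i in range(4): env.read_camera("scene");o=env.get_obs();F.append(o["force"])
print(np.mean(F,0),np.linalg.norm(np.mean(F,0)[:2]),o["tool_pos"])
```

```text
[-8.16936292  9.13886935  2.44244307] 12.257953485483728 [0.66626941 0.07882557 0.23636308]
```

>>> {"fn": "apply_moves", "kwargs": {"targets": [[[0.6, -1.3, 0], [0, 0, 0]], [[1.2, -2.6, 0], [0, 0, 0]], [[1.8, -3.8, 0], [0, 0, 0]], [[1.8, -3.8, 0], [0, 0, 0]]]}}

```text
time_s: 18.75
tool_pos: [0.6669, 0.0778, 0.2363]
tool_rot: [-179.8, -0.7, 111.5]
force: [-11.6, 12.5, 4.3]
grip_width: 0.0004
```

Run:
```python
from h import *
F=[]
for i in range(4): s=env.read_camera("top");o=env.get_obs();F.append(o["force"])
print(np.mean(F,0),np.linalg.norm(np.mean(F,0)[:2]),o["tool_pos"],o["tool_rot"])
save(s,"t2.png",(250,165,420,295),3)
```

```text
[-11.55232951  12.07449424   4.62500201] 16.710766840479582 [0.66690098 0.07779277 0.23636895] [-179.79662322   -0.68310555  111.54072031]
```

>>> {"fn": "apply_moves", "kwargs": {"targets": [[[-1, 2.5, 0], [0, 0, 0]], [[-3, 7, 0], [0, 0, 0]], [[-6, 15, 0], [0, 0, 0]], [[-12, 30, 0], [0, 0, 0]], [[-16, 40, 20], [0, 0, 0]], [[-16, 45, 65], [0, 0, 0]], [[-16, 75, 95], [0, 0, 0]], [[-16, 120, 95], [0, 0, 0]]]}}

```text
time_s: 19.75
tool_pos: [0.6573, 0.1863, 0.3387]
tool_rot: [179.4, 0.2, 110.8]
force: [1.3, 0.0, 0.7]
grip_width: 0.0007
```

>>> {"fn": "apply_moves", "kwargs": {"targets": [[[-20, 40, 0], [0, 0, 0]], [[-40, 80, 0], [0, 0, 0]], [[-40, 80, 0], [0, 0, 0]], [[-40, 80, 0], [0, 0, 0]]]}}

```text
time_s: 20.15
tool_pos: [0.6138, 0.2716, 0.3316]
tool_rot: [180.0, 0.0, 111.4]
force: [-0.4, -0.9, 0.1]
grip_width: 0.0007
```

Run:
```python
from h import *
t=env.read_camera("top");s=env.read_camera("scene");o=env.get_obs();print(o["time_s"],o["tool_pos"],o["force"])
save(t,"t3.png",(250,165,420,295),4.6);save(s,"s3.png")
```

```text
20.25 [0.61504007 0.26827144 0.33186758] [ 0.47142825 -0.63329804 -0.1871952 ]
```

View pics/t3.png

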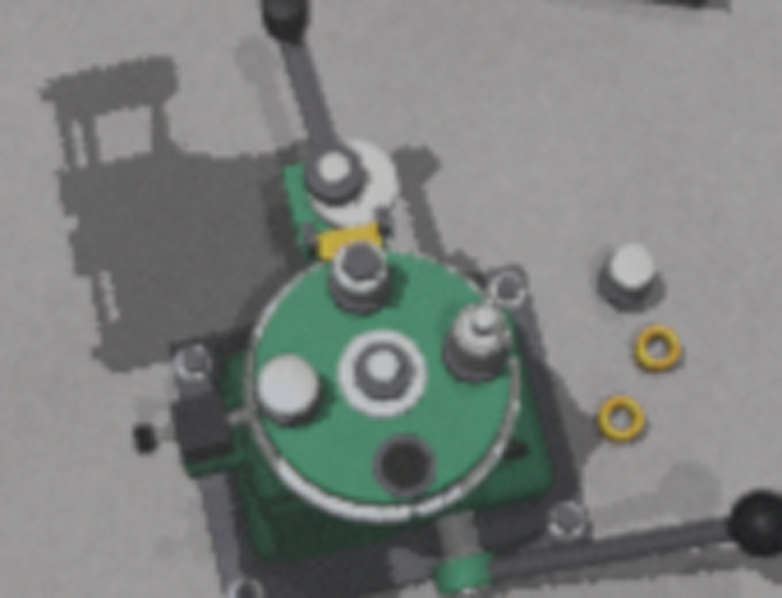

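View pics/s3.png

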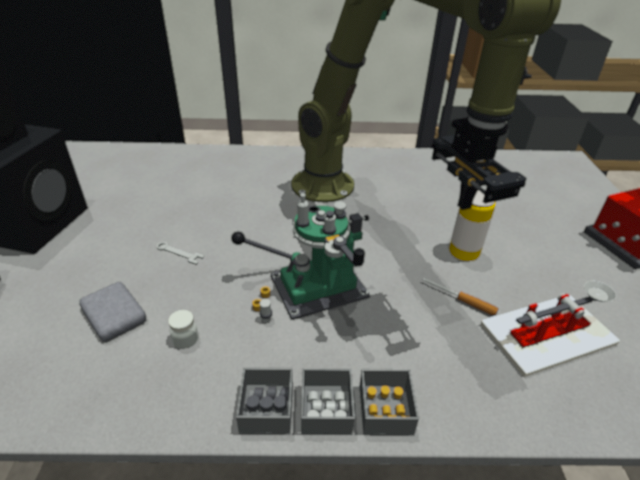

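The top crop shows the turret unmoved since the click (stem at about 486,320; plunger knob at 146,437). The brass shoe is against the rim and the lever has stayed swung (knob at 285,12). The scene view shows the other things undisturbed and the arm clear.

```bash
python3 -c "
from cell import env
print(env.sign_off())"
```

```text
the job is handed in; nothing more can be done
None
```

The turret is clicked home with the tall tool over the anvil, and the lock lever is swung tight. The job was handed in at about 20 s.

- **Turret:** I pushed the tall tool's body anticlockwise, slowly. It jumped ahead about 2.5 mm at the notch, the force then climbed to 9.7 N, and I let go. The pictures put the tall tool at about -67 to -69°, where the anvil and the line opposite the plunger give about -67°. The plunger knob had moved in.
- **Lever:** I swung it clockwise about 1.1 rad. It was slack at 1 to 3 N and then bit.
- **Lever force:** The final push came out slightly above the 12 to 15 N asked. I reckon about 15.7 N along the knob's path, out of 16.7 N sideways force in all, still well under 25 N. The lever stayed put when released.
- **Last pictures:** The turret had not moved since the click, the brass shoe was against the rim, and the arm was clear. The other things looked to be where they were.

I did not test the lock by pushing on the turret again.

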